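# Hook the tea tray's tongue with an S-hook and draw the tray out

## Task

Take the S-hook off its wooden stand and hook its short pin down through the small hole in the brass tongue at the front of the steel tray, feeling for the hole with a light touch and never pressing or pulling hard. With the hook, draw the tray fully out to its stop, then let go and leave the S-hook hanging down through the hole. Touch the tray, tongue and shelf with the hook only, and leave the other things where they are.

Things in the scene. Friction and masses are not known exactly. Their poses are not given: they have to be found in the camera images.
- hook: S-hook of 6 mm round steel wire, 90 g, in its xz plane; z up as it hangs. Orange rubber grip on its upper bow: block 24 (x) by 12 (y) by 32 (z); origin: middle of the grip's underside. Grip it from above across its 12 mm (y). Short pin comes down at x = +18 to z = -26; long stem comes down at x = -18 to z = -62, lower crook turns off to x = -45. Free gap between pin and stem: 30 mm.
- hook_tip (a point): the round end of the hook's short pin (6 mm thick): 18 ahead in x and 26 below the hook's origin
- hook_grip (a point): middle of the hook's orange grip, 16 above the hook's origin
- stand: dark wooden hook stand, fixed: upright board 20 thick (x), 130 wide (y), top face 120 above the counter, on a foot 70 by 150, 14 thick. Origin: centre of its underside. The S-hook hangs astride the board's top edge, grip flat on it, pin on the far side (+x), stem on the near side.
- shelf: small wooden shelf, fixed: 260 deep (x), 360 wide (y), 195 tall, open at the front; origin at the middle of its front edge, on the counter; its front looks along its own -x. It carries the pull-out steel tray (240 by 296, 40 high, with tea tins), whose brass tongue juts out in front.
- tray (a joint): how far the tray is drawn out of the shelf, m, along the shelf's own -x: 0 fully in, stop at 0.12; starts between 0 and 0.03. It slides with about 2.5 N friction and stays where it is left.
- tray_front (a point): point on the tray's front wall, midway across, moving with the tray, 114 above the counter, level with the top of the tongue; 20 before the shelf's front when the tray is in; axes as the shelf's. From here the brass tongue juts out along -x: flat plate, 90 wide, 4 thick, from 2 to 62 mm out, springy, hinged at its root: at the hole it gives 1 mm per 1.2 N down, at most 7 mm.
- hole_line (a point): point on the tray's middle line, 34 in front of point tray_front at the tongue's top side. The tongue's only hole (12 long in x, 9 wide in y, straight through) is level with this point in x and midway across the tongue, but the tongue is fixed off-centre: the hole lies up to 16 mm to either side (y) of this point. That offset is not measured; see it or feel for it by sliding the pin's end lightly across.
- kettle: white kettle, 160 wide, 186 tall, with a loop handle; leave it alone; origin at the centre of its underside
- mug_a: navy ceramic mug standing on the counter, 82 across, 92 tall; leave it alone; origin at the centre of its underside
- mug_b: navy ceramic mug standing on top of the shelf, 82 across, 92 tall; leave it alone; origin at the centre of its underside
- sugar_jar: glass sugar jar with a steel lid standing on top of the shelf, 84 across, 110 tall; leave it alone; origin at the centre of its underside
- spoon: green plastic spoon lying on the counter, 190 long; leave it alone
- pot: stoneware pot, 170 across, 110 tall; leave it alone; origin at the centre of its underside
- tin: red tin, 72 across, 90 tall; leave it alone; origin at the centre of its underside
Mind the look-alikes: they are no part of the job. Several things have the shape of the hook; the one meant has the colours described above.

How it is judged:
By the outcome, as a careful person would: the job done as asked, in the order asked, and still so for the second after the job is handed in, with the robot touching nothing.
It also fails if it takes over 58 s, if anything falls off the work surface, if the arm or the gripper's body presses on something with over 40 N, if the wrist force passes 120 N, or if a joint passes its speed limit or range.

## Robot

A 7-joint arm with a two-finger parallel gripper is mounted at the origin on the work surface. World frame = base frame: x ahead of the robot, y to its left, z up, the work surface at z = 0. Lengths are in m, angles in rad, forces in N, time in s.
With the tool pointing down it reaches from about 0.425 to 0.875 m from the base axis. Payload 4.7 kg.
Tool frame: the origin (TCP) lies at the very end of the fingers, on their centre line; the grasp point (between the pads) lies behind it (ctrl.tcp_to_grasp is the y of the grasp point in the tool frame, in m); y points along the fingers, x is the direction in which the jaws open and shut, and the axes are right-handed (so a half turn about y gives the same grasp; the last joint's range is limited). The gripper opens to 87 mm and grips with 3 to 60 N. Pads are 19 mm wide; open, the fingers measure 117 mm over their backs; the gripper's body (75 mm by 190 mm) begins 51 mm behind the grasp point.
Start: joints at [1.182, 0.321, -0.07, 1.45, 0.023, 1.371, -0.057], TCP at [0.255, -0.598, 0.187] pointing down, gripper open.
Joint ranges: [-2.86, 2.86], [-0.3, 2.09], [-1.38, 1.24], [0.06, 2.45], [-1.56, 4.7], [0.09, 2.05], [-2.69, 2.69]. Speed limits (rad/s): [2.57, 2.57, 3.14, 3.14, 3.14, 3.14, 3.14].

## Interface

Orientations are given as a rotation vector (axis times angle).
In Python, from bench import ctrl, get_image, workorder gives the robot as it stands.
- The arm moves only by the tool drive_tool, never from a script. Its argument "increments" is text: rows parted by semicolons, each of 5 numbers parted by spaces: the shift along the tool's x, y, z in mm, then the turn about the tool's y in degrees, then the closure in counts, from 0 (fully open) to 255 (shut). In form: tx ty tz yaw fingers; .... A call has 1 to 20 rows; each row shifts and turns the commanded pose from where the row before left it, along the tool's axes as they then stand; what a row does not reach is not made up. A row lasts 1/8 s, in which the tool goes at most 62.5 mm and 10.7 degrees, less where a joint would pass 70% of its speed; a pose out of reach is approached as far as the arm can. A call is refused whole if a number of a shift passes 62.5 or a number of a turn 10.7, either way. A call with a gripper value outside its range is refused whole. The fingers move at their own pace and stop on an object; "squeeze" is the grip in N (left out, the last holds). Time passes only in rows, so rows that do not move let the fingers close. It gives the time, the measured TCP pose, the force and the opening at its end, in the units of the state.
- ctrl.get_state(): the state, without advancing time (a new reading comes with each control period).
- get_image(name): name is "side" or "top"; returns a dict with "img" (384x512x3 uint8, red, green, blue), "mtx" (3x3 intrinsics, pixels), "camera_from_world" (4x4, takes a point from world to camera coordinates). Camera axes: x right, y up, looking along -z (the intrinsics and any distortion apply to the point x, -y, -z); pixel columns grow to the right and rows downward; lengths in m; the calibration is good to about 2 mm. A picture is of the moment at which its call begins. There is no depth.
- workorder.close_job(): hands the job in, once; it reports no verdict.
The state is a dict: "time": time; "joint_positions": joint angles; "qd": joint speeds; "joint_torque": joint torques, N m; "position": TCP position; "tool_rot": TCP orientation; "ft_force": force on the tool from outside, world axes, zero at the start; "torque": the same for the moment, N m; "grip_width": opening from 0.0 (shut) to 1.0 (fully open).
Only numpy, scipy, OpenCV 4.12 (cv2) and the standard library are available. Lean on these libraries where they do the work, as an engineer would, in place of code of your own. Each camera call takes 0.05 s, during which the arm holds its last target.

## Working session

There is one attempt and no reset: what is moved stays moved. The work goes in short steps, Python scripts to look and compute and a tool call to move; the robot and the scene stay as the last step left them, time stands still between calls to the robot, and variables do not carry over. Pictures are saved under pics/ and viewed, and the job is handed in when it is done.

Besides the shell and the picture viewer there is one more tool, called after "Request:" in YAML: its name, and indented under it one key for each argument. drive_tool: Moves the arm, as the interface text tells. Its arguments: {"type":"object","properties":{"increments":{"type":"string"},"squeeze":{"type":"number"}},"required":["increments"]}

```bash
ls; mkdir -p pics
python3 - <<'E'
from bench import ctrl,get_image
import cv2,numpy as np
for n in("side","top"):
    d=get_image(n); cv2.imwrite(f"pics/{n}0.png",cv2.resize(d["img"][:,:,::-1],(800,600),interpolation=cv2.INTER_CUBIC))
    M=d["camera_from_world"];print(n,d["mtx"],M.round(3),"cam pos",(-M[:3,:3].T@M[:3,3]).round(3),[k for k in d])
print(ctrl.get_state(),ctrl.tcp_to_grasp)
E
```

```text
pics
side [[448.46165401   0.         253.82980376]
 [  0.         448.46165401 188.48976021]
 [  0.           0.           1.        ]] [[-0.696 -0.718  0.005  0.403]
 [ 0.526 -0.505  0.684 -0.388]
 [-0.489  0.479  0.729 -1.18 ]
 [ 0.     0.     0.     1.   ]] cam pos [-0.092  0.659  1.124] ['img', 'mtx', 'camera_from_world']
top [[396.4249993    0.         258.48895465]
 [  0.         396.4249993  196.8044311 ]
 [  0.           0.           1.        ]] [[-0.025 -1.     0.009  0.024]
 [ 0.984 -0.023  0.178 -0.589]
 [-0.178  0.013  0.984 -1.609]
 [ 0.     0.     0.     1.   ]] cam pos [0.293 0.031 1.688] ['img', 'mtx', 'camera_from_world']
{'time': 0.1, 'joint_positions': array([ 1.18209316,  0.32174279, -0.07010394,  1.45158334,  0.02260183,
        1.37077906, -0.05692339]), 'qd': array([ 0.00068882,  0.00016164,  0.001218  , -0.00238674, -0.00105132,
        0.00041511, -0.00022269]), 'joint_torque': array([-8.39272270e-04, -4.92575490e+01, -4.06215470e-01, -3.13399994e+01,
       -6.41113752e-02,  3.94773111e-02,  1.21692628e-04]), 'position': array([ 0.25454074, -0.59747437,  0.1859598 ]), 'tool_rot': array([-1.37236558,  0.90866649, -0.90621939]), 'ft_force': array([ 0.37030168,  0.48386037, -0.13818137]), 'torque': array([-0.03105769,  0.02311745, -0.00637785]), 'grip_width': 1.0021090239631363} -0.0187
```

View pics/side0.png

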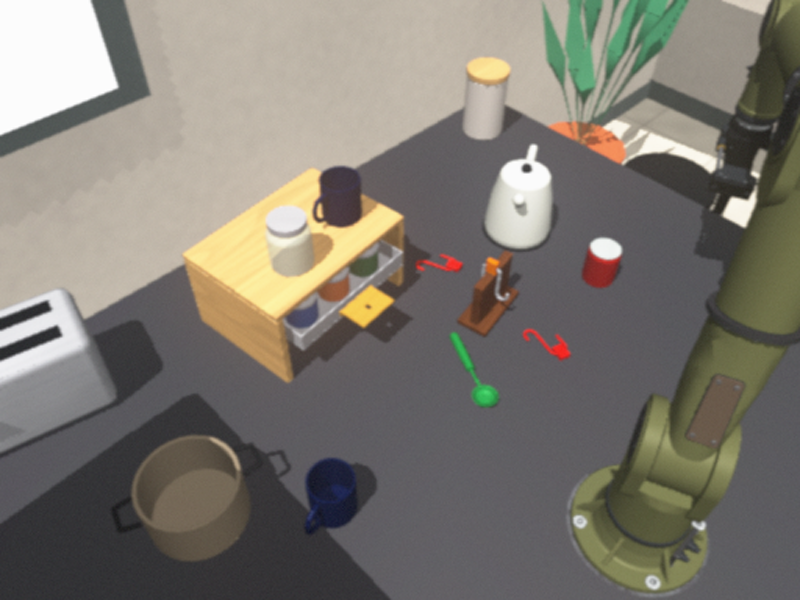

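View pics/top0.png

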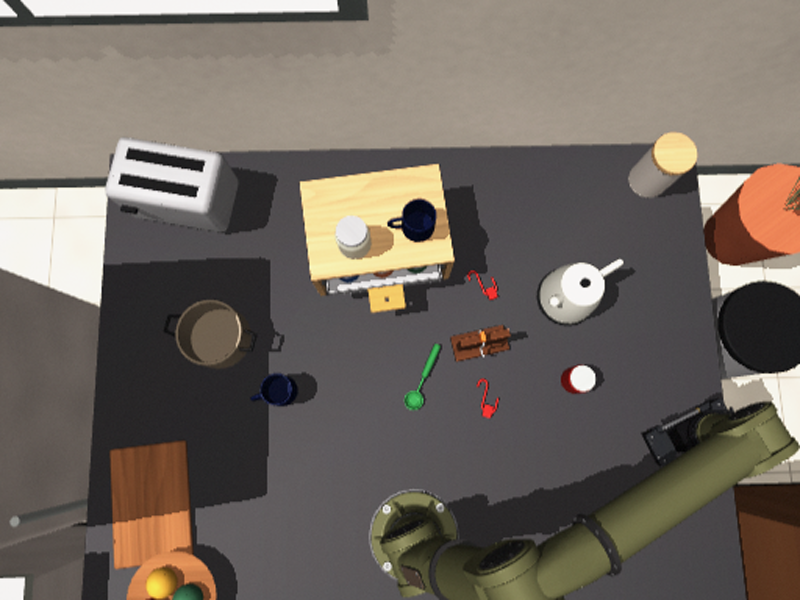

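The side view shows the stand at about (490,290) with an orange-gripped hook astride it, the shelf at (300,260), and the tongue at (367,306) with a dark hole. Hook look-alikes in the side view:
- red hook at (440,264)
- red hook at (548,344)
- steel hook with orange grip on the stand at (492,267), top view (483,338), which fits the description

Next I'll check that choice in a close crop.

Run:
```python
from bench import get_image
import cv2,numpy as np
for n,(u,v),(u2,v2) in(("side",(314,182),(235,196)),("top",(308,217),(247,191))):
    im=get_image(n)["img"][:,:,::-1]
    c=[cv2.resize(im[b-25:b+25,a-25:a+25],(400,400),interpolation=cv2.INTER_NEAREST) for a,b in((u,v),(u2,v2))]
    cv2.imwrite(f"pics/{n}c.png",np.hstack(c))
```

```text
(no output)
```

View pics/sidec.png

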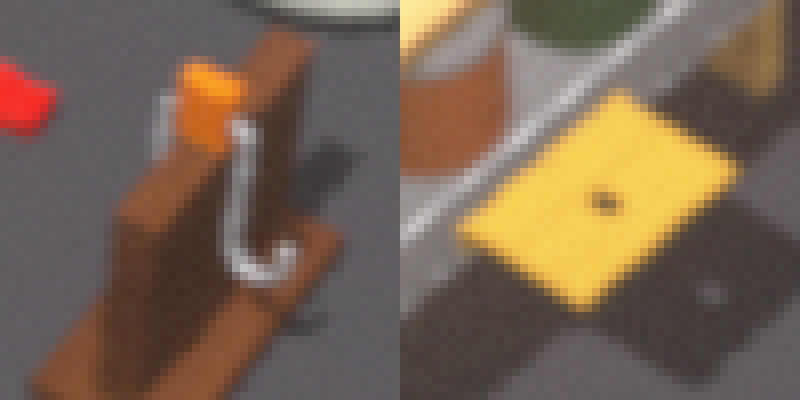

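View pics/topc.png

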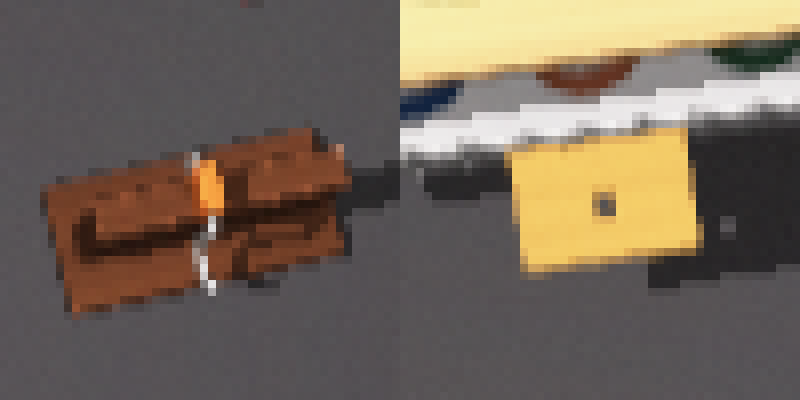

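```bash
cat > h.py <<'E'
from bench import get_image,ctrl
import cv2,numpy as np
def cams(): return {n:get_image(n) for n in("side","top")}
def ray(d,uv):
    M=d["camera_from_world"];R=M[:3,:3];K=d["mtx"]
    p=np.linalg.inv(K)@np.array([uv[0],uv[1],1.]);r=R.T@np.array([p[0],-p[1],-p[2]])
    return -R.T@M[:3,3],r/np.linalg.norm(r)
def plane(d,uv,z):
    c,r=ray(d,uv);return c+r*(z-c[2])/r[2]
def tri(ds,uvs):
    A=np.zeros((3,3));b=np.zeros(3);L=[]
    for d,uv in zip(ds,uvs):
        c,r=ray(d,uv);P=np.eye(3)-np.outer(r,r);A+=P;b+=P@c;L.append((c,P))
    x=np.linalg.solve(A,b);return x,[np.linalg.norm(P@(x-c)) for c,P in L]
def proj(d,X):
    M=d["camera_from_world"];q=M[:3,:3]@np.asarray(X)+M[:3,3];p=d["mtx"]@np.array([q[0],-q[1],-q[2]]);return p[:2]/p[2]
E
python3 - <<'E'
from h import *
D=cams();S,T=D["side"],D["top"]
res={}
for n,d in D.items():
    hsv=cv2.cvtColor(d["img"],cv2.COLOR_RGB2HSV)
    x0,y0,x1,y1=(200,165,262,215) if n=="side" else(230,175,265,206)
    m=cv2.inRange(hsv,(18,110,120),(32,255,255));mm=np.zeros_like(m);mm[y0:y1,x0:x1]=m[y0:y1,x0:x1]
    k,lab,st,ce=cv2.connectedComponentsWithStats(mm)
    # component that contains tongue point
    i=lab[202,235] if n=="side" else lab[197,247]
    c=(lab==i).astype(np.uint8)
    cn=max(cv2.findContours(c,cv2.RETR_EXTERNAL,cv2.CHAIN_APPROX_NONE)[0],key=cv2.contourArea)
    q=cv2.approxPolyDP(cv2.convexHull(cn),3,True)[:,0]
    print(n,"tongue",st[i],q.tolist(), cv2.boxPoints(cv2.minAreaRect(cn)).round(1).tolist())
    g=cv2.cvtColor(d["img"],cv2.COLOR_RGB2GRAY).astype(float)
    hu,hv=(235,196) if n=="side" else(247,191)
    w=g[hv-4:hv+6,hu-4:hu+6];med=np.median(w);W=np.clip(med-w-15,0,None)
    yy,xx=np.mgrid[hv-4:hv+6,hu-4:hu+6]
    h=((W*xx).sum()/W.sum(),(W*yy).sum()/W.sum())
    # orange
    o=cv2.inRange(hsv,(8,180,90),(20,255,255))
    u,v=(314,167) if n=="side" else(309,216)
    o2=np.zeros_like(o);o2[v-12:v+14,u-12:u+12]=o[v-12:v+14,u-12:u+12]
    ot=cv2.inRange(hsv,(8,180,225),(20,255,255))&o2
    def cen(a):
        ys,xs=np.nonzero(a);return xs.mean(),ys.mean(),len(xs)
    print(n,"hole",h,"orange",cen(o2),"bright",cen(ot))
    res[n]=(h,cen(o2)[:2],cen(ot)[:2])
    # print(d["img"][v-10:v+12,u-8:u+8,0])
for k in range(3):
    x,e=tri([S,T],[res["side"][k],res["top"][k]]);print(("hole","orange","orangetop")[k],x.round(4),np.round(e,4))
for n,d in D.items(): print(n,"hole@.114",plane(d,res[n][0],.112).round(4),"top@.152",plane(d,res[n][2],.152).round(4),"mid@.136",plane(d,res[n][1],.136).round(4))
E
```

```text
side tongue [217 183  35  27 500] [[238, 183], [251, 192], [231, 209], [217, 199]] [[216.3000030517578, 199.0], [239.89999389648438, 178.3000030517578], [252.1999969482422, 192.39999389648438], [228.60000610351562, 213.10000610351562]]
side hole (np.float64(235.23870967741937), np.float64(195.89032258064515)) orange (np.float64(314.6666666666667), np.float64(169.8), 60) bright (np.float64(315.15), np.float64(167.0), 20)
top tongue [235 182  25  18 337] [[257, 182], [258, 196], [237, 198], [235, 185]] [[234.8000030517578, 184.5], [257.0, 181.3000030517578], [259.20001220703125, 196.39999389648438], [236.89999389648438, 199.60000610351562]]
top hole (np.float64(247.13473053892216), np.float64(191.16017964071855)) orange (np.float64(308.44444444444446), np.float64(215.40740740740742), 27) bright (np.float64(308.9230769230769), np.float64(215.07692307692307), 13)
hole [0.6035 0.056  0.1113] [0.0005 0.0005]
orange [ 0.4955 -0.1846  0.1359] [0.0003 0.0003]
orangetop [ 0.4952 -0.1848  0.1482] [0.0004 0.0004]
side hole@.114 [0.6034 0.0566 0.112 ] top@.152 [ 0.4933 -0.1813  0.152 ] mid@.136 [ 0.4957 -0.1843  0.136 ]
top hole@.114 [0.603  0.0557 0.112 ] top@.152 [ 0.4943 -0.1845  0.152 ] mid@.136 [ 0.4952 -0.1848  0.136 ]
```

Run:
```python
from h import *
D=cams();S,T=D["side"],D["top"]
# shelf yaw: top front edge by colour boundary in the top view, per column
for n,d in D.items():
    hsv=cv2.cvtColor(d["img"],cv2.COLOR_RGB2HSV)
    m=cv2.inRange(hsv,(14,60,150),(30,200,255))
    pts=[]
    if n=="top":
        for u in range(206,284):
            col=m[150:182,u];v=np.nonzero(col)[0]
            if len(v): pts.append((u,150+v.max()+.5))
    else:
        for u in range(196,252):
            # front lower edge of top board between (187,216) and (258,142) 
            v0=int(216+(u-187)*(142-216)/(258-187))
            col=m[v0-14:v0+6,u];v=np.nonzero(col)[0]
            if len(v): pts.append((u,v0-14+v.max()+.5))
    pts=np.array(pts,float)
    f=np.polyfit(pts[:,0],pts[:,1],1)
    for _ in range(4):
        r=pts[:,1]-np.polyval(f,pts[:,0]);k=abs(r)<max(1.2,np.std(r));f=np.polyfit(pts[k,0],pts[k,1],1)
    a,b=pts[k,0].min(),pts[k,0].max()
    A=plane(d,(a,np.polyval(f,a)),.19);B=plane(d,(b,np.polyval(f,b)),.19)
    v=B-A;print(n,"shelf edge",A.round(3),B.round(3),"yaw",np.degrees(np.arctan2(-v[0],v[1]) if v[1]>0 else np.arctan2(v[0],-v[1])),k.sum(),len(k))
tc={"side":[[238,183],[251,192],[231,209],[217,199]],"top":[[257,182],[258,196],[237,198],[235,185]]}
P=[]
for a,b in zip(tc["side"],tc["top"]):
    x,e=tri([S,T],[a,b]);print("corner",x.round(4),np.round(e,4));P.append(x)
# stand board: brown mask
for n,d in D.items():
    hsv=cv2.cvtColor(d["img"],cv2.COLOR_RGB2HSV);m=cv2.inRange(hsv,(3,90,30),(14,230,160))
    if n=="top":
        o=np.zeros_like(m);o[200:240,280:335]=m[200:240,280:335]
        cn=cv2.findContours(o,cv2.RETR_EXTERNAL,cv2.CHAIN_APPROX_NONE)[0];c=max(cn,key=cv2.contourArea)
        print("stand",cv2.minAreaRect(c),cv2.convexHull(c)[:,0].tolist())
    im=d["img"][:,:,::-1];u,v=(314,190) if n=="side" else(308,217)
    cv2.imwrite(f"pics/{n}st.png",cv2.resize(im[v-32:v+32,u-32:u+32],(576,576),interpolation=cv2.INTER_CUBIC))
```

```text
side shelf edge [0.648 0.124 0.19 ] [ 0.672 -0.076  0.19 ] yaw 6.926145432260668 45 45
top shelf edge [0.641 0.213 0.19 ] [ 0.675 -0.087  0.19 ] yaw 6.528647138956142 78 78
corner [0.6391 0.0141 0.1117] [0.0013 0.0013]
corner [0.5814 0.0119 0.1133] [0.0005 0.0005]
corner [0.5772 0.0976 0.1058] [0.0003 0.0003]
corner [0.6303 0.1051 0.1133] [0.0012 0.0012]
stand ((298.7921142578125, 220.9325408935547), (16.564651489257812, 18.81324577331543), 77.00537872314453) [[305, 212], [306, 213], [307, 215], [308, 219], [307, 227], [305, 228], [292, 231], [291, 229], [288, 216], [289, 215], [292, 214], [301, 212]]
```

```bash
python3 -c "
import cv2,numpy as np
cv2.imwrite('pics/st2.png',np.hstack([cv2.resize(cv2.imread('pics/%sst.png'%n),(400,400)) for n in('side','top')]))"
```

```text
(no output)
```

View pics/st2.png

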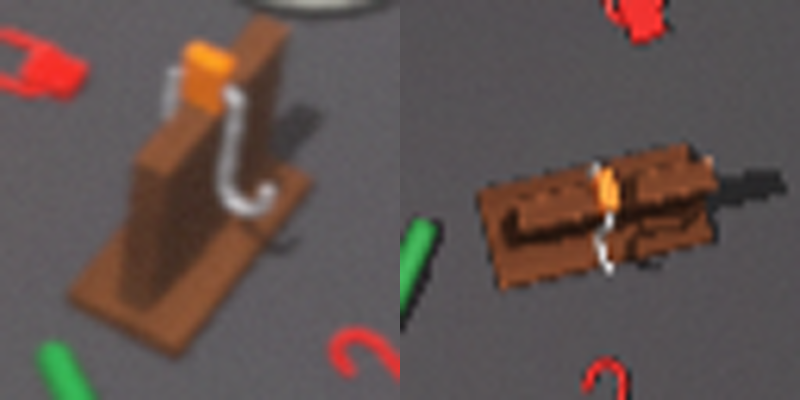

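Run:
```python
from h import *
D=cams();S,T=D["side"],D["top"]
o=lambda d,p,z:plane(d,p,z).round(4)
for d,ps in((T,[(288.5,215.4),(292.5,231.1),(326.4,223.4)]),(S,[(293.2,205.2),(310.3,215.),(331.9,186.8)])):
    Q=[plane(d,p,.014) for p in ps];v=Q[2]-Q[1];w=Q[0]-Q[1]
    print(np.round(Q,3).tolist(),np.linalg.norm(v),np.degrees(np.arctan2(v[0],-v[1])),np.linalg.norm(w),np.degrees(np.arctan2(w[1],w[0])))
# orange grip visible faces in side view: where would grip be projected
s=ctrl.get_state()
from scipy.spatial.transform import Rotation as R
print(R.from_rotvec(s["tool_rot"]).as_matrix().round(3))
yaw=np.radians(12);ex=np.array([np.cos(yaw),np.sin(yaw),0]);ey=np.array([-ex[1],ex[0],0])
for n,d in D.items():
    hsv=cv2.cvtColor(d["img"],cv2.COLOR_RGB2HSV);m=cv2.inRange(hsv,(8,180,90),(20,255,255))
    u,v=(314,167) if n=="side" else(309,216);ys,xs=np.nonzero(m[v-12:v+14,u-12:u+12]);xs+=u-12;ys+=v-12
    print(n,xs.min(),xs.max(),ys.min(),ys.max(),xs.mean(),ys.mean())
    for g in [(0.495,-0.1845),(0.497,-0.186),(.499,-.187)]:
        C=np.array([*g,.136]);P=np.array([proj(d,C+a*ex*.012+b*ey*.006+np.array([0,0,c*.016])) for a in(-1,1) for b in(-1,1) for c in(-1,1)])
        im=np.zeros((384,512),np.uint8);cv2.fillConvexPoly(im,cv2.convexHull(P.astype(np.float32)).round().astype(np.int32),1);
        print("  box",g,P.min(0).round(1),P.max(0).round(1),P.mean(0).round(1))
```

```text
[[0.513, -0.117, 0.014], [0.446, -0.131, 0.014], [0.475, -0.276, 0.014]] 0.14822586430753346 11.380273990073446 0.06876471205037427 12.05520952597997
[[0.509, -0.111, 0.014], [0.442, -0.12, 0.014], [0.473, -0.268, 0.014]] 0.15115206052456073 11.921704383483501 0.06701526460379259 7.587528519657953
[[ 0.392 -0.     0.92 ]
 [-0.92   0.     0.392]
 [-0.    -1.    -0.   ]]
side 312 319 165 175 314.6666666666667 169.8
  box (0.495, -0.1845) [310.1 163.6] [319.7 176.1] [314.9 169.9]
  box (0.497, -0.186) [309.9 163.1] [319.5 175.6] [314.7 169.3]
  box (0.499, -0.187) [309.7 162.6] [319.3 175.1] [314.4 168.8]
top 306 311 212 219 308.44444444444446 215.40740740740742
  box (0.495, -0.1845) [305.6 211.6] [311.2 219.2] [308.4 215.5]
  box (0.497, -0.186) [306.  211.1] [311.5 218.7] [308.7 214.9]
  box (0.499, -0.187) [306.2 210.6] [311.8 218.2] [309.  214.4]
```

The crop confirms it: steel wire with an orange grip astride the brown board. In the side crop the hole is visible in the tongue at about (235,196) native. Measured:
- grip centre about (0.495, -0.1845, 0.136)
- hook yaw about 11.7°
- hole about (0.603, 0.056, 0.112)
- shelf yaw about 6.7°

I'll go up and across now.

Request:
drive_tool:
  increments: "0 -30 0 0 0;0 -30 0 0 0;0 -30 0 0 0;0 -30 0 0 0;-18 0 24 0 0;-18 0 24 0 0;-18 0 24 0 0;-18 0 24 0 0;-18 0 24 0 0;-18 0 24 0 0;-18 0 24 0 0;-18 0 24 0 0;-18 0 24 0 0;-18 0 24 0 0;-18 0 24 0 0;-18 0 24 0 0;-18 0 24 0 0;-18 0 24 0 0;-18 0 24 0 0;0 0 0 5.7 0"

```text
time: 3.0
position: [0.4815, -0.2053, 0.3073]
tool_rot: [-1.338, 0.98, -0.981]
ft_force: [-0.2, -0.8, -0.6]
grip_width: 1.002
```

Request:
drive_tool:
  increments: "0 0 0 5.7 0;0 0 0 0 0;0 0 0 0 0"

```text
time: 3.38
position: [0.4801, -0.2085, 0.307]
tool_rot: [-1.299, 1.057, -1.057]
ft_force: [0.2, -0.3, 0.3]
grip_width: 0.996
```

```bash
cat >> h.py <<'E'
from scipy.spatial.transform import Rotation as Ro
def togo(target,yaw):
    s=ctrl.get_state();A=Ro.from_rotvec(s["tool_rot"]).as_matrix()
    h=np.degrees(np.arctan2(A[1,2],A[0,2]))
    print("pos",s["position"].round(4),"heading",h.round(2),"F",s["ft_force"].round(2),"turn",(h-yaw).round(2),"shift mm",(A.T@(np.array(target)-s["position"])*1000).round(1),"w",s["grip_width"],"t",s["time"])
    return A
E
python3 - <<'E'
from h import *
print(togo([.495,-.1845,.125],11.7).round(3))
E
```

```text
pos [ 0.4801 -0.2085  0.307 ] heading 11.76 F [ 0.22 -0.3   0.26] turn 0.06 shift mm [-20.5 182.   19.5] w 0.9958313265107992 t 3.375
[[ 0.204  0.     0.979]
 [-0.979 -0.     0.204]
 [ 0.    -1.     0.   ]]
```

Request:
drive_tool:
  increments: "-10 0 10 0 0;-10.5 0 9.5 0 0;0 30 0 0 0;0 30 0 0 0;0 30 0 0 0;0 25 0 0 0;0 15 0 0 80;0 0 0 0 80;0 0 0 0 80"

```text
time: 4.5
position: [0.4959, -0.1844, 0.178]
tool_rot: [-1.298, 1.056, -1.059]
ft_force: [-0.3, 1.0, -0.3]
grip_width: 0.75
```

Run:
```python
from h import *
togo([.495,-.1845,.125],11.7)
D=cams();c=[]
for n,(u,v) in(("side",(314,170)),("top",(309,212))):
    c.append(cv2.resize(D[n]["img"][v-32:v+32,u-32:u+32,::-1],(400,400),interpolation=cv2.INTER_CUBIC))
cv2.imwrite("pics/pre.png",np.hstack(c))
```

```text
pos [ 0.4959 -0.1844  0.178 ] heading 11.7 F [-0.34  1.02 -0.33] turn 0.0 shift mm [-0.2 53.  -1. ] w 0.7497213782070361 t 4.5
```

View pics/pre.png

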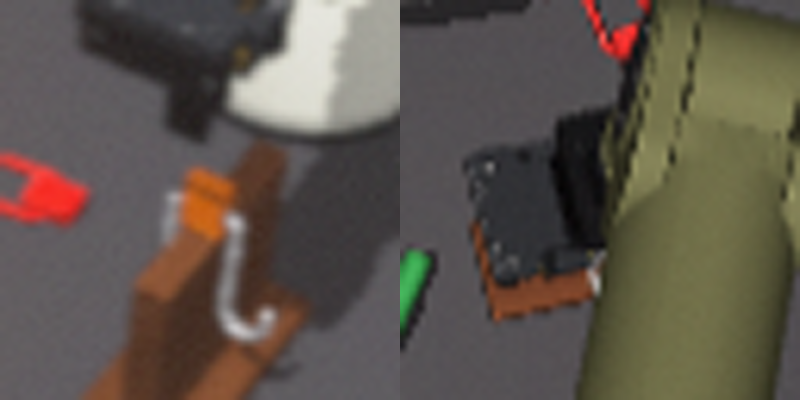

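The side crop shows the open jaw finger (190,110) directly above and beside the grip at (210,205). The kettle is only behind it in the line of sight. Descending to grip.

Request:
drive_tool:
  increments: "0 15 0 0 80;0 15 0 0 80;0 15 0 0 80;0 8 0 0 80;0 0 0 0 80;0 0 0 0 160;0 0 0 0 255;0 0 0 0 255;0 0 0 0 255;0 0 0 0 255;0 0 0 0 255"
  squeeze: 15

```text
time: 5.98
position: [0.4951, -0.1845, 0.124]
tool_rot: [-1.299, 1.058, -1.058]
ft_force: [-0.2, 0.1, 0.4]
grip_width: 0.087
```

Request:
drive_tool:
  increments: "0 0 0 0 255;0 0 0 0 255"

```text
time: 6.22
position: [0.4951, -0.1845, 0.1239]
tool_rot: [-1.299, 1.058, -1.058]
ft_force: [-0.2, 0.3, 0.5]
grip_width: 0.005
```

Run:
```python
from h import *
togo([.495,-.1845,.125],11.7)
D=cams();c=[]
for n,(u,v) in(("side",(314,170)),("top",(309,212))):
    c.append(cv2.resize(D[n]["img"][v-32:v+32,u-32:u+32,::-1],(400,400),interpolation=cv2.INTER_CUBIC))
cv2.imwrite("pics/gr.png",np.hstack(c))
```

```text
pos [ 0.4951 -0.1845  0.1239] heading 11.68 F [-0.21  0.3   0.48] turn -0.02 shift mm [-0.  -1.1 -0.1] w 0.005081965009799475 t 6.225
```

View pics/gr.png

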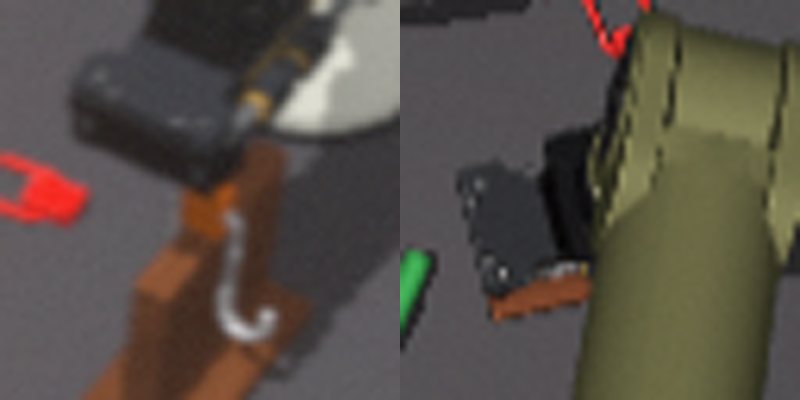

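Run:
```python
from h import *
A=togo([.495,-.1845,.125],11.7);p=ctrl.get_state()["position"]
D=cams()
c=[]
for n,(u,v) in(("side",(314,170)),("top",(309,212))):
    d=D[n]
    im=cv2.resize(d["img"][v-32:v+32,u-32:u+32,::-1],(400,400),interpolation=cv2.INTER_NEAREST)
    print(n,proj(d,p))
    def px(q):return tuple(int(a) for a in ((proj(d,q)-[u-32,v-32])*6.25).round())
    cv2.circle(im,px(p),4,(0,255,255),-1)
    for z in(0,-.07):
        b=[px(p+A@np.array([x*.095,z,y*.0375])) for x,y in((-1,-1),(-1,1),(1,1),(1,-1))]
        if z: cv2.polylines(im,[np.array(b)],True,(255,0,255),1)
    c.append(im)
cv2.imwrite("pics/gr2.png",np.hstack(c))
I=[cv2.resize(D[n]["img"][:,:,::-1],(800,600)) for n in D]
cv2.imwrite("pics/gr3.png",I[0])
```

```text
pos [ 0.495  -0.1845  0.1239] heading 11.68 F [-0.25  0.08 -0.42] turn -0.02 shift mm [ 0.  -1.1 -0.1] w 0.008844798644958324 t 6.325
side [314.45890844 172.60669781]
top [307.97208768 215.84065879]
```

View pics/gr2.png

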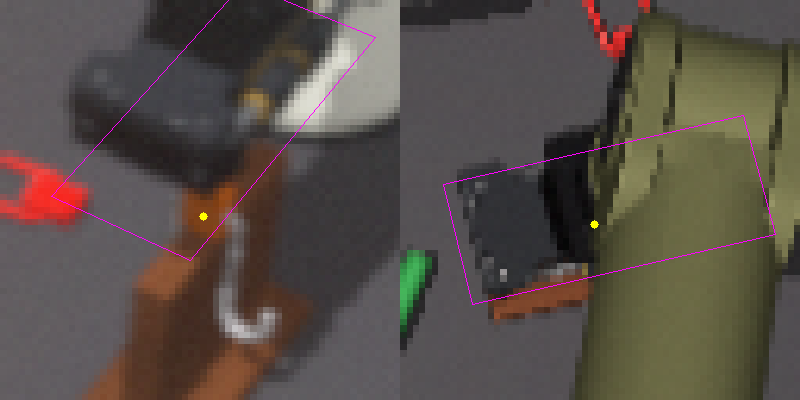

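View pics/gr3.png

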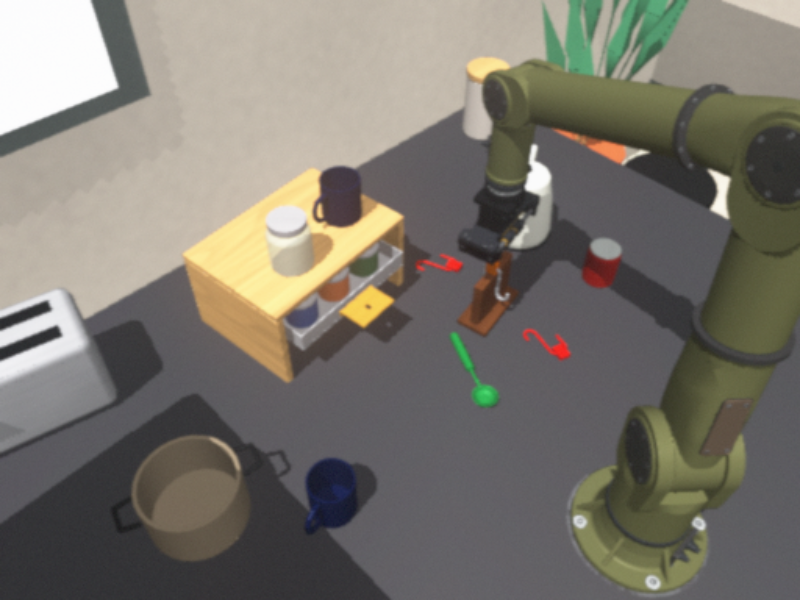

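The jaws shut on nothing, although the projected TCP falls on the grip. In the side crop the gripper body ends near (205,190), higher than I expected. I'll open, raise, and check where the fingers really are in both views.

Request:
drive_tool:
  increments: "0 0 0 0 120;0 0 0 0 120;0 -30 0 0 120;0 -30 0 0 120;0 -30 0 0 120;0 -30 0 0 120;0 0 0 0 255;0 0 0 0 255;0 0 0 0 255;0 0 0 0 255;0 0 0 0 255"

```text
time: 7.8
position: [0.4949, -0.1844, 0.2435]
tool_rot: [-1.299, 1.058, -1.057]
ft_force: [0.3, -0.1, -0.4]
grip_width: 0.055
```

Run:
```python
from h import *
A=togo([.495,-.1845,.125],11.7);p=ctrl.get_state()["position"]
D=cams()
c=[]
for n in("side","top"):
    d=D[n];u,v=proj(d,p).astype(int);print(n,u,v)
    im=d["img"][v-32:v+32,u-32:u+32,::-1];im=cv2.convertScaleAbs(im,alpha=1.6,beta=20)
    im=cv2.resize(im,(400,400),interpolation=cv2.INTER_NEAREST)
    def px(q):return tuple(int(a) for a in ((proj(d,q)-[u-32,v-32])*6.25).round())
    cv2.circle(im,px(p),4,(0,255,255),-1)
    for y in(-.02,-.05,-.07): cv2.circle(im,px(p+A@np.array([0,y,0])),2,(0,0,255),-1)
    c.append(im)
cv2.imwrite("pics/up.png",np.hstack(c))
```

```text
pos [ 0.4949 -0.1844  0.2435] heading 11.69 F [ 0.26 -0.08 -0.37] turn -0.01 shift mm [  0.2 118.5   0.2] w 0.05530652149227206 t 7.8
side 318 144
top 312 211
```

View pics/up.png

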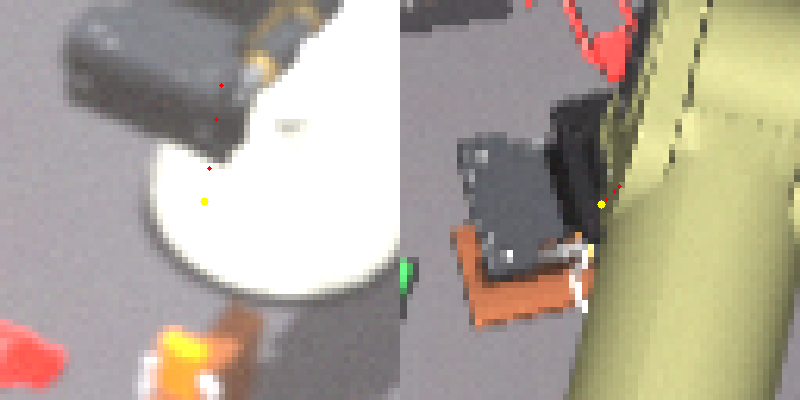

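The closed fingers aren't visible at the projected TCP (204,201). I'll open them to see the tips directly.

Request:
drive_tool:
  increments: "0 0 0 0 0;0 0 0 0 0;0 0 0 0 0;0 0 0 0 0;0 0 0 0 0;0 0 0 0 0;0 0 0 0 0"

```text
time: 8.78
position: [0.4951, -0.1845, 0.244]
tool_rot: [-1.299, 1.058, -1.058]
ft_force: [-0.2, 0.1, 0.0]
grip_width: 0.739
```

```bash
cat > up.py <<'E'
from h import *
import sys
A=togo([.495,-.1845,.125],11.7);s=ctrl.get_state();p=s["position"];w=.087*s["grip_width"]
D=cams()
c=[]
for n in("side","top"):
    d=D[n];u,v=proj(d,p).astype(int)
    im=d["img"][v-32:v+32,u-32:u+32,::-1];im=cv2.convertScaleAbs(im,alpha=1.6,beta=20)
    im=cv2.resize(im,(400,400),interpolation=cv2.INTER_NEAREST)
    def px(q):return tuple(int(a) for a in ((proj(d,q)-[u-32,v-32])*6.25).round())
    for x in(-w/2,0,w/2):
        for y in(0,-.0187,-.07): cv2.circle(im,px(p+A@np.array([x,y,0])),2,(0,255,255) if y==0 else (0,0,255),-1)
    c.append(im)
cv2.imwrite(sys.argv[1],np.hstack(c))
E
python3 up.py pics/up2.png
```

```text
pos [ 0.4951 -0.1845  0.244 ] heading 11.68 F [-0.16  0.07  0.01] turn -0.02 shift mm [ 0.00e+00  1.19e+02 -1.00e-01] w 0.7391009593580865 t 8.775
```

View pics/up2.png

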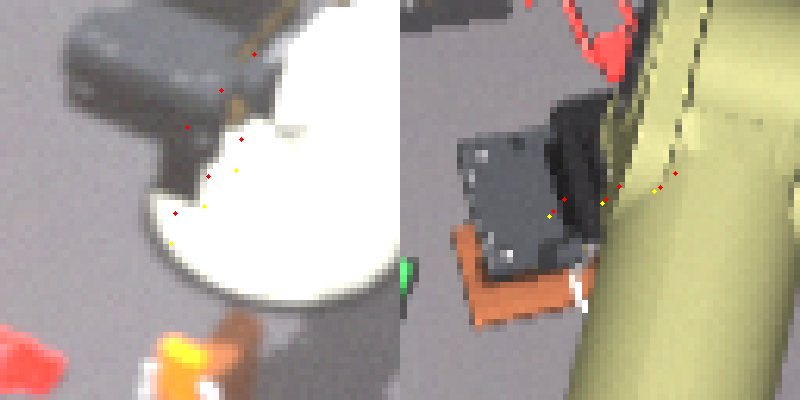

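The finger ends near (188,200) in the side crop, while the predicted tip is at (171,243). The real tip seems to be about 25 mm higher than the reported TCP. I'll turn the tool so the side camera sees both fingers broadside, then measure properly.

Request:
drive_tool:
  increments: "0 -20 0 9.5 0;0 -20 0 9.5 0;0 -10 0 9.5 0;0 0 0 9.5 0;0 0 0 9.5 0;0 0 0 9.5 0;0 0 0 0 0;0 0 0 0 0"

```text
time: 9.88
position: [0.4951, -0.1844, 0.294]
tool_rot: [-0.727, 1.762, -1.762]
ft_force: [-0.5, -0.3, -0.0]
grip_width: 0.999
```

```bash
python3 up.py pics/up3.png
```

```text
pos [ 0.4951 -0.1844  0.294 ] heading -45.16 F [-0.48 -0.31 -0.03] turn -56.86 shift mm [ 1.00e-01  1.69e+02 -0.00e+00] w 0.9993184663911058 t 9.875
```

View pics/up3.png

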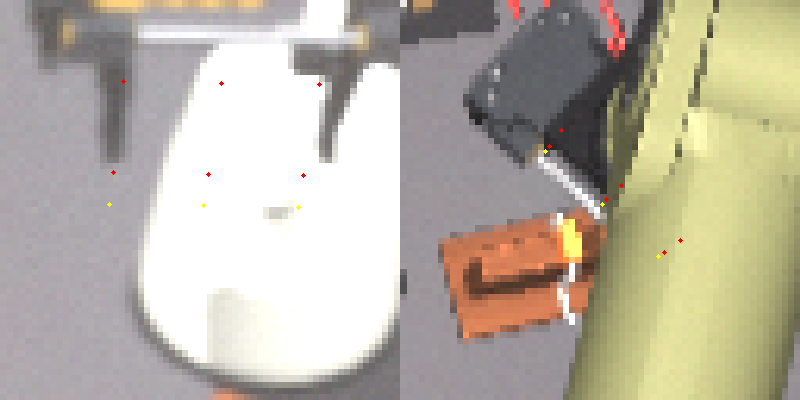

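The fingertips end at about (112,160) and (327,158) in the side crop, against predicted (109,205) and (298,207). That puts the true tips some 28–35 mm above the reported TCP. The body in the top view matches laterally to within 1–2 px, so the error is along the finger. I'll go back and descend stepwise while watching force and image.

Request:
drive_tool:
  increments: "0 0 0 -9.5 60;0 0 0 -9.5 60;0 0 0 -9.5 60;0 0 0 -9.5 60;0 0 0 -9.5 60;0 0 0 -9.4 60;0 30 0 0 60;0 30 0 0 60;0 30 0 0 60;0 30 0 0 60;0 30 0 0 60;0 20 0 0 60;0 6 0 0 60;0 6 0 0 60;0 0 0 0 60;0 0 0 0 60"

```text
time: 11.98
position: [0.4956, -0.1847, 0.1127]
tool_rot: [-1.298, 1.058, -1.06]
ft_force: [-0.4, 0.6, 0.5]
grip_width: 0.763
```

```bash
python3 up.py pics/dn1.png
```

```text
pos [ 0.4956 -0.1847  0.1127] heading 11.59 F [-0.4   0.61  0.51] turn -0.11 shift mm [ -0.3 -12.3  -0.5] w 0.763080734799337 t 11.975
```

View pics/dn1.png

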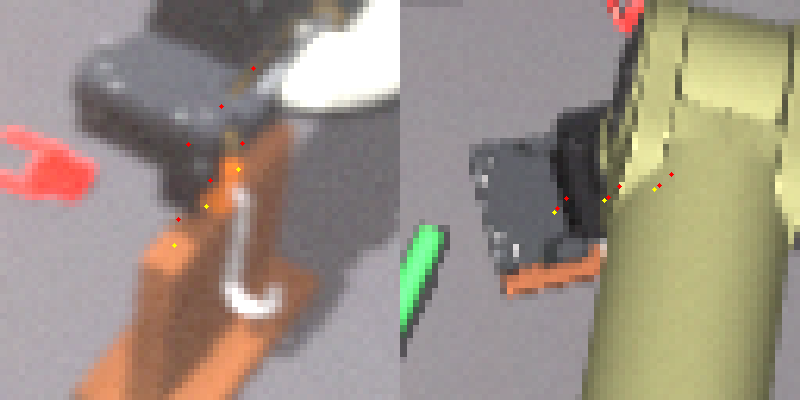

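The reported TCP is now below the board top with no contact, which confirms the offset. The finger end is at (188,207) and the board surface under it at about (174,233), so there's still 15–25 mm of clearance. Lowering more in small steps.

Request:
drive_tool:
  increments: "0 5 0 0 60;0 5 0 0 60;0 3 0 0 60;0 0 0 0 60"

```text
time: 12.58
position: [0.4948, -0.1844, 0.0985]
tool_rot: [-1.298, 1.06, -1.058]
ft_force: [0.4, 0.3, 0.1]
grip_width: 0.767
```

```bash
python3 up.py pics/dn2.png
```

```text
pos [ 0.4948 -0.1844  0.0985] heading 11.58 F [0.42 0.28 0.08] turn -0.12 shift mm [  0.2 -26.5   0.2] w 0.767307778328547 t 12.575
```

View pics/dn2.png

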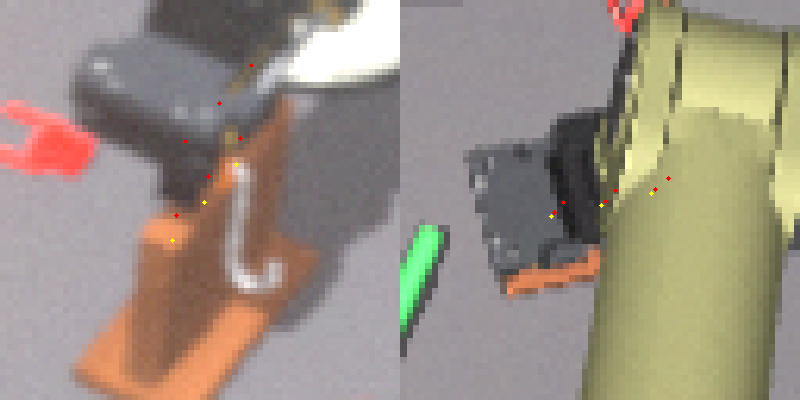

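The finger end is at about (188,208). Touching the board would put its near edge at about (191,216), so it's roughly 5 mm above, beside the grip. Closing.

Request:
drive_tool:
  increments: "0 0 0 0 160;0 0 0 0 255;0 0 0 0 255;0 0 0 0 255;0 0 0 0 255;0 0 0 0 255;0 0 0 0 255;0 0 0 0 255"
  squeeze: 20

```text
time: 13.68
position: [0.4951, -0.1845, 0.0989]
tool_rot: [-1.298, 1.059, -1.059]
ft_force: [0.2, -0.1, 1.1]
grip_width: 0.136
```

Width 0.136 × 87 ≈ 12 mm, so the grip is held. Lifting clear and looking.

Request:
drive_tool:
  increments: "0 -6 0 0 255;0 -15 0 0 255;0 -25 0 0 255;0 -25 0 0 255;0 -25 0 0 255;0 -20 0 0 255;0 0 0 0 255"

```text
time: 14.55
position: [0.4965, -0.1848, 0.2175]
tool_rot: [-1.297, 1.055, -1.063]
ft_force: [0.2, -0.6, -0.5]
grip_width: 0.139
```

```bash
python3 up.py pics/lf.png
```

```text
pos [ 0.4965 -0.1848  0.2175] heading 11.59 F [ 0.2  -0.58 -0.53] turn -0.11 shift mm [-0.9 92.5 -1.7] w 0.13946443053536098 t 14.55
```

View pics/lf.png

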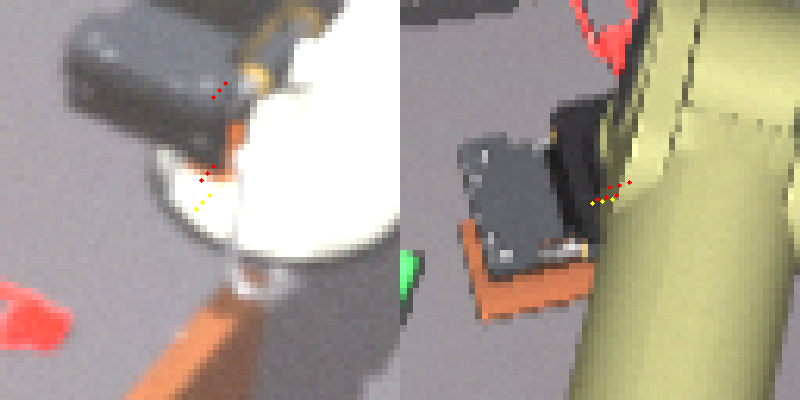

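Run:
```python
from h import *
T=get_image("top");S=get_image("side")
k=512/800
print("jar",plane(T,(352*k,230*k),.305),plane(S,(287*k,217*k),.305),"mug",plane(T,(419*k,217*k),.287),plane(S,(341*k,177*k),.287))
a=np.radians(6.7);ex=np.array([np.cos(a),np.sin(a),0])
togo(np.array([.603,.056,.195])-.018*ex,6.7)
```

```text
jar [0.72922129 0.128676   0.305     ] [0.72906003 0.13011866 0.305     ] mug [ 0.76334255 -0.02842676  0.287     ] [ 0.76884132 -0.03074974  0.287     ]
pos [ 0.4944 -0.1843  0.214 ] heading 11.58 F [-0.24  0.33 -0.71] turn 4.88 shift mm [-215.1   19.   136.7] w 0.13787618968766246 t 14.75
```

Request:
drive_tool:
  increments: "-10 0 6 0 255;-21 0 13.5 0 255;-21 0 13.5 0 255;-21 0 13.5 0 255;-21 0 13.5 0 255;-21 0 13.5 0 255;-21 0 13.5 0 255;-21 0 13.5 0 255;-21 0 13.5 0 255;-21 0 13.5 0 255;-10 0 6 2.5 255;-6 0 3 2.4 255;0 20 0 0 255;0 20 0 0 255;0 10 0 0 255;0 0 0 0 255;0 0 0 0 255"

```text
time: 16.88
position: [0.5864, 0.0535, 0.1656]
tool_rot: [-1.261, 1.122, -1.124]
ft_force: [-0.1, 0.0, -0.5]
grip_width: 0.138
```

```bash
cat > lk.py <<'E'
from h import *
import sys
a=np.radians(6.7);ex=np.array([np.cos(a),np.sin(a),0])
H=np.array([.603,.056,.113])
A=togo(H-.018*ex,6.7);p=ctrl.get_state()["position"]
D=cams();c=[]
org=p+np.array([0,0,.021]);fx=A[:,2]
print("predicted tip",org+.018*fx-[0,0,.026])
for n in("side","top"):
    d=D[n];u,v=proj(d,H).astype(int)
    im=d["img"][v-32:v+32,u-32:u+32,::-1];im=cv2.convertScaleAbs(im,alpha=1.3,beta=10)
    im=cv2.resize(im,(400,400),interpolation=cv2.INTER_NEAREST)
    def px(q):return tuple(int(a) for a in ((proj(d,q)+.5-[u-32,v-32])*6.25).round())
    if len(sys.argv)>2:
        cv2.circle(im,px(H),2,(255,0,255),-1)
        for q in ((.018,-.026),(-.018,-.062),(-.018,0),(.018,0)): cv2.circle(im,px(org+fx*q[0]+[0,0,q[1]]),2,(0,255,255),-1)
    print(n,u,v);c.append(im)
cv2.imwrite(sys.argv[1],np.hstack(c))
E
python3 lk.py pics/t1.png 1
```

```text
pos [0.5864 0.0535 0.1656] heading 6.67 F [-0.15  0.   -0.45] turn -0.03 shift mm [-0.5 52.6 -1.2] w 0.13847208916267323 t 16.875
predicted tip [0.60424722 0.05559882 0.16057866]
side 235 195
top 247 191
```

View pics/t1.png

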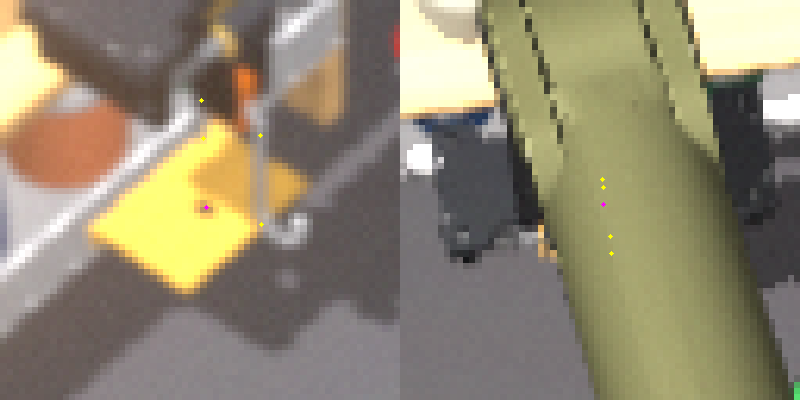

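The side crop shows the hole at (205,208), the held orange grip at (245,85), and the stem at (262,115–225), on its predicted position. The top view is blocked by the arm. I'll zoom for the pin.

Run:
```python
from h import *
d=get_image("side");v,u=188,238
cv2.imwrite("pics/z.png",cv2.resize(d["img"][v-20:v+20,u-20:u+20,::-1],(600,600),interpolation=cv2.INTER_NEAREST))
```

```text
(no output)
```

View pics/z.png

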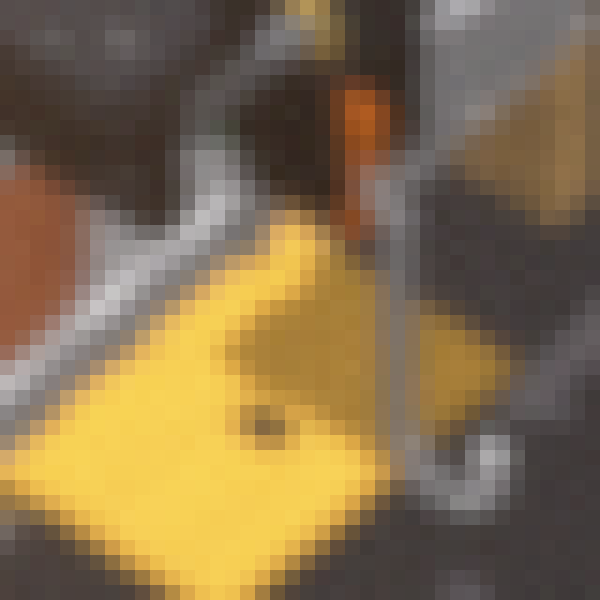

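The pin isn't clear against the grey tray wall, so I'll lower it until the tip is just above the yellow tongue.

Request:
drive_tool:
  increments: "0 10 0 0 255;0 10 0 0 255;0 8 0 0 255;0 5 -1 0 255;0 0 0 0 255;0 0 0 0 255"

```text
time: 17.77
position: [0.5852, 0.0534, 0.1322]
tool_rot: [-1.262, 1.123, -1.123]
ft_force: [1.1, 1.2, -1.5]
grip_width: 0.139
```

```bash
python3 lk.py pics/t2.png 1
python3 - <<'E'
from h import *
d=get_image("side");v,u=190,238
o=cv2.resize(cv2.imread("pics/side0.png"),(512,384),interpolation=cv2.INTER_AREA)
f=lambda im:cv2.resize(im[v-20:v+20,u-20:u+20],(400,400),interpolation=cv2.INTER_NEAREST)
cv2.imwrite("pics/z2.png",np.hstack([f(d["img"][:,:,::-1]),f(o)]))
E
```

```text
pos [0.5852 0.0534 0.1322] heading 6.68 F [ 1.08  1.15 -1.5 ] turn -0.02 shift mm [-0.5 19.2  0. ] w 0.13856911906997485 t 17.775
predicted tip [0.60303194 0.05549861 0.12722609]
side 235 195
top 247 191
```

View pics/z2.png

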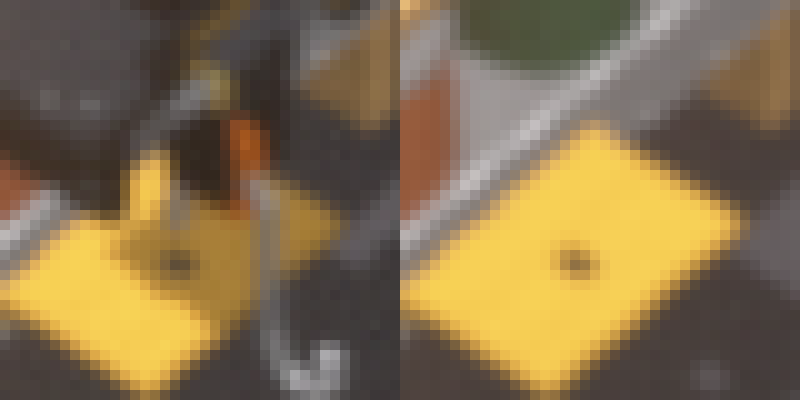

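View pics/t2.png

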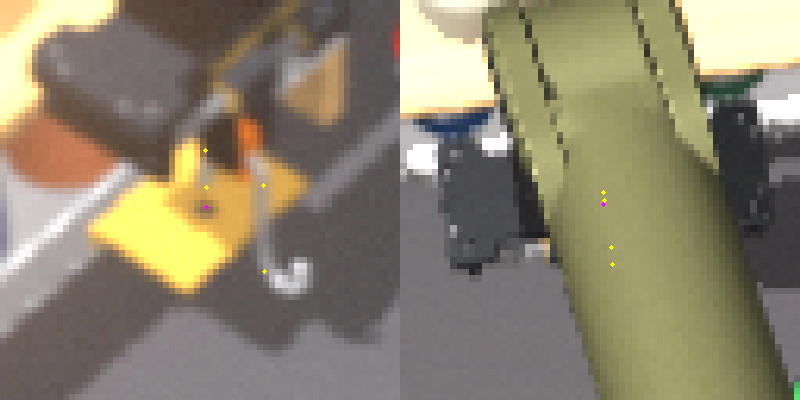

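In the zoomed crop the pin tip is at (178,232), directly above the hole at (178,262), and it coincides with my predicted tip. Now a gentle descent.

Request:
drive_tool:
  increments: "0 4 0 0 255;0 4 0 0 255;0 3 0 0 255;0 0 0 0 255;0 0 0 0 255"

```text
time: 18.55
position: [0.585, 0.0534, 0.121]
tool_rot: [-1.262, 1.123, -1.123]
ft_force: [-0.0, 0.3, -1.2]
grip_width: 0.134
```

```bash
python3 lk.py pics/t3.png
```

```text
pos [0.585  0.0534 0.121 ] heading 6.69 F [-0.04  0.28 -1.2 ] turn -0.01 shift mm [-0.5  8.   0.2] w 0.13377598072730276 t 18.55
predicted tip [0.60284851 0.0554838  0.11597468]
side 235 195
top 247 191
```

Request:
drive_tool:
  increments: "0 1.5 0 0 255;0 1.5 0 0 255;0 0 0 0 255"

```text
time: 19.02
position: [0.5848, 0.0533, 0.1177]
tool_rot: [-1.262, 1.123, -1.123]
ft_force: [-0.8, 1.0, -0.6]
grip_width: 0.136
```

Request:
drive_tool:
  increments: "0 1 0 0 255;0 0 0 0 255"

```text
time: 19.27
position: [0.5849, 0.0533, 0.1168]
tool_rot: [-1.262, 1.123, -1.123]
ft_force: [-0.7, 0.1, -1.3]
grip_width: 0.136
```

Request:
drive_tool:
  increments: "0 1 0 0 255;0 0 0 0 255"

```text
time: 19.52
position: [0.5849, 0.0533, 0.1158]
tool_rot: [-1.262, 1.123, -1.123]
ft_force: [0.3, 0.5, -0.4]
grip_width: 0.14
```

Tip is at about 0.111 predicted, with no contact yet. Continuing.

Request:
drive_tool:
  increments: "0 1 0 0 255;0 0 0 0 255"

```text
time: 19.77
position: [0.5849, 0.0533, 0.1149]
tool_rot: [-1.262, 1.123, -1.123]
ft_force: [0.1, 0.0, -2.0]
grip_width: 0.133
```

Request:
drive_tool:
  increments: "0 1 0 0 255;0 0 0 0 255"

```text
time: 20.02
position: [0.5849, 0.0533, 0.1138]
tool_rot: [-1.262, 1.123, -1.123]
ft_force: [0.5, 0.3, -1.7]
grip_width: 0.133
```

Request:
drive_tool:
  increments: "0 1 0 0 255;0 0 0 0 255"

```text
time: 20.27
position: [0.5849, 0.0533, 0.1128]
tool_rot: [-1.262, 1.123, -1.123]
ft_force: [-0.8, -1.0, -0.7]
grip_width: 0.138
```

Request:
drive_tool:
  increments: "0 1.5 0 0 255;0 1.5 0 0 255;0 0 0 0 255"

```text
time: 20.65
position: [0.5848, 0.0533, 0.1097]
tool_rot: [-1.262, 1.123, -1.123]
ft_force: [-0.2, -0.1, -1.8]
grip_width: 0.133
```

Run:
```python
from h import *
d=get_image("side");v,u=190,238
f=lambda im:cv2.resize(im[v-20:v+20,u-20:u+20],(600,600),interpolation=cv2.INTER_NEAREST)
cv2.imwrite("pics/z3.png",f(d["img"][:,:,::-1]))
print(ctrl.get_state()["ft_force"])
```

```text
[ 0.07243198 -0.36776748 -1.35386761]
```

View pics/z3.png

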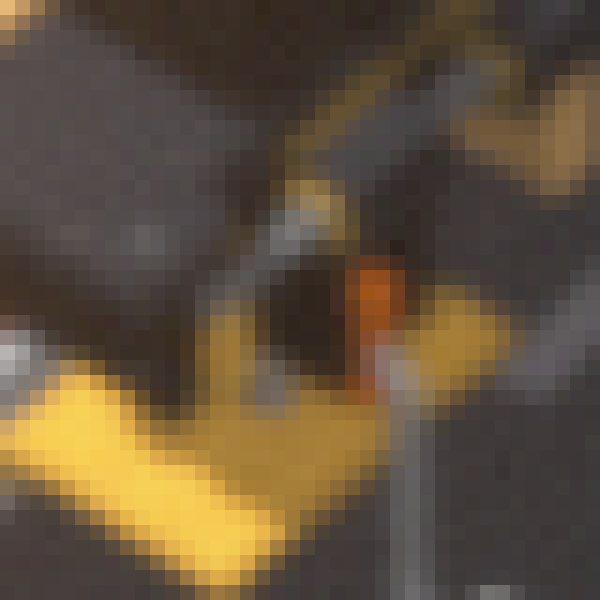

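The pin meets the tongue exactly at the hole (270,393), no separate dark hole remains, and there's no upward force, so it's in. Lowering further.

Request:
drive_tool:
  increments: "0 2.5 0 0 255;0 2.5 0 0 255;0 0 0 0 255"

```text
time: 21.08
position: [0.5847, 0.0533, 0.1046]
tool_rot: [-1.263, 1.123, -1.123]
ft_force: [-0.0, -0.3, -0.4]
grip_width: 0.136
```

Request:
drive_tool:
  increments: "0 2 0 0 255;0 2 0 0 255;0 0 0 0 255"

```text
time: 21.45
position: [0.5848, 0.0533, 0.1007]
tool_rot: [-1.262, 1.123, -1.123]
ft_force: [-0.0, 0.3, -1.3]
grip_width: 0.134
```

Request:
drive_tool:
  increments: "0 1.5 0 0 255;0 1.5 0 0 255;0 0 0 0 255"

```text
time: 21.82
position: [0.5848, 0.0533, 0.0978]
tool_rot: [-1.262, 1.123, -1.123]
ft_force: [0.5, -0.7, -0.9]
grip_width: 0.137
```

Request:
drive_tool:
  increments: "0 1 -2 0 255;0 1 -3 0 255;0 0 -4 0 255;0 0 -4 0 255;0 0 -4 0 255;0 0 -4 0 255;0 0 0 0 255"

```text
time: 22.7
position: [0.5633, 0.0508, 0.0959]
tool_rot: [-1.263, 1.123, -1.123]
ft_force: [1.2, 1.4, 0.2]
grip_width: 0.135
```

```bash
python3 lk.py pics/p1.png
```

```text
pos [0.5633 0.0508 0.0959] heading 6.68 F [1.21 1.36 0.23] turn -0.02 shift mm [ -0.5 -17.2  22. ] w 0.13534207853207944 t 22.7
predicted tip [0.581207   0.05289466 0.09083733]
side 235 195
top 247 191
```

View pics/p1.png

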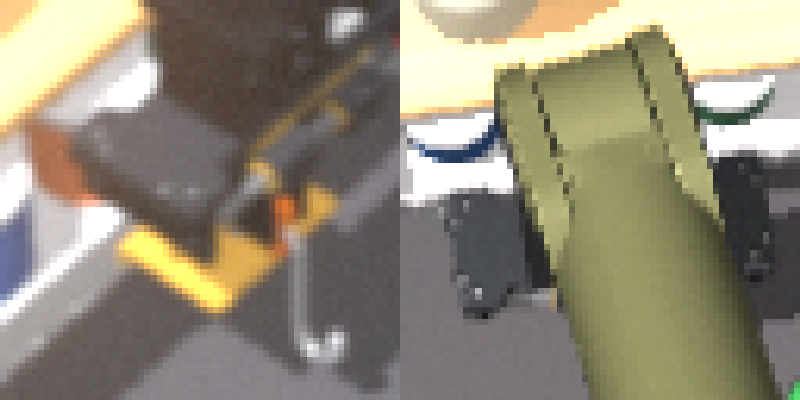

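The tongue and tray have moved with the hook: the tongue's front corner went from (185,290) to (218,308). Pulling on.

Request:
drive_tool:
  increments: "0 0 -4 0 255;0 0 -5 0 255;0 0 -5 0 255;0 0 -5 0 255;0 0 -5 0 255;0 0 -5 0 255;0 0 -5 0 255;0 0 -5 0 255;0 0 -5 0 255;0 0 -5 0 255;0 0 -4 0 255;0 0 -4 0 255;0 0 -3 0 255"

```text
time: 24.42
position: [0.5042, 0.0439, 0.0959]
tool_rot: [-1.262, 1.123, -1.123]
ft_force: [2.9, 0.5, -1.0]
grip_width: 0.139
```

Run:
```python
from h import *
togo([.466,.039,.096],6.7)
d=get_image("side");v,u=205,260
f=lambda im:cv2.resize(im[v-40:v+40,u-40:u+40],(600,600),interpolation=cv2.INTER_CUBIC)
cv2.imwrite("pics/p2.png",f(d["img"][:,:,::-1]))
```

```text
pos [0.5042 0.0439 0.0959] heading 6.68 F [ 2.93  0.48 -1.02] turn -0.02 shift mm [  0.4  -0.1 -38.5] w 0.13855035786454317 t 24.425
```

View pics/p2.png

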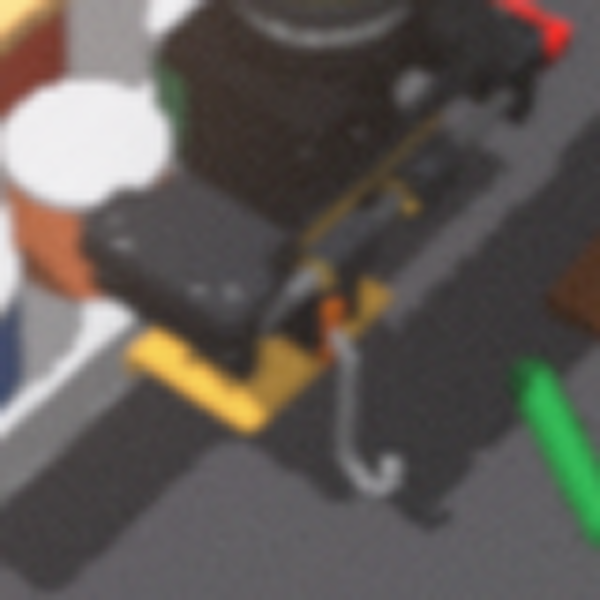

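Tray is following with friction only (about 2.9 N). Next 28 mm, then careful steps.

Request:
drive_tool:
  increments: "0 0 -4 0 255;0 0 -4 0 255;0 0 -4 0 255;0 0 -4 0 255;0 0 -4 0 255;0 0 -3 0 255;0 0 -3 0 255;0 0 -2 0 255;0 0 0 0 255"

```text
time: 25.6
position: [0.4762, 0.0406, 0.0958]
tool_rot: [-1.263, 1.123, -1.123]
ft_force: [2.2, -0.5, -0.7]
grip_width: 0.139
```

Request:
drive_tool:
  increments: "0 0 -1.5 0 255;0 0 -1.5 0 255;0 0 0 0 255"

```text
time: 25.98
position: [0.4735, 0.0403, 0.0959]
tool_rot: [-1.262, 1.123, -1.123]
ft_force: [2.5, 0.4, 0.1]
grip_width: 0.135
```

Request:
drive_tool:
  increments: "0 0 -1 0 255;0 0 -1 0 255;0 0 0 0 255"

```text
time: 26.35
position: [0.4715, 0.04, 0.0959]
tool_rot: [-1.262, 1.123, -1.123]
ft_force: [1.7, 0.5, -0.7]
grip_width: 0.138
```

Request:
drive_tool:
  increments: "0 0 -1 0 255;0 0 -1 0 255;0 0 0 0 255"

```text
time: 26.72
position: [0.4696, 0.0398, 0.0959]
tool_rot: [-1.262, 1.123, -1.123]
ft_force: [2.0, -1.1, -0.4]
grip_width: 0.137
```

Request:
drive_tool:
  increments: "0 0 -1 0 255;0 0 -1 0 255;0 0 0 0 255"

```text
time: 27.1
position: [0.4675, 0.0396, 0.0959]
tool_rot: [-1.262, 1.123, -1.123]
ft_force: [1.8, 0.5, -0.6]
grip_width: 0.136
```

Request:
drive_tool:
  increments: "0 0 -1 0 255;0 0 0 0 255"

```text
time: 27.35
position: [0.4666, 0.0395, 0.0959]
tool_rot: [-1.262, 1.123, -1.123]
ft_force: [1.4, 0.4, -0.5]
grip_width: 0.136
```

Request:
drive_tool:
  increments: "0 0 -1 0 255;0 0 0 0 255"

```text
time: 27.6
position: [0.4657, 0.0394, 0.0959]
tool_rot: [-1.262, 1.123, -1.123]
ft_force: [2.2, 0.6, 0.2]
grip_width: 0.133
```

Request:
drive_tool:
  increments: "0 0 -1 0 255;0 0 0 0 255"

```text
time: 27.85
position: [0.4655, 0.0393, 0.0962]
tool_rot: [-1.261, 1.122, -1.124]
ft_force: [5.1, 0.1, -1.4]
grip_width: 0.134
```

Request:
drive_tool:
  increments: "0 0 -1 0 255;0 0 0 0 255"

```text
time: 28.1
position: [0.4653, 0.0393, 0.0965]
tool_rot: [-1.259, 1.121, -1.124]
ft_force: [6.8, 0.5, -2.5]
grip_width: 0.136
```

Force rises and the position holds at 0.4653, so the tray is on its stop. I'll ease off within the hole's slack and lower the grip to seat on the tongue.

Request:
drive_tool:
  increments: "0 0 1.5 0 255;0 0 2 0 255;0 1 0 0 255;0 0 0 0 255"

```text
time: 28.6
position: [0.4661, 0.0395, 0.0943]
tool_rot: [-1.264, 1.125, -1.122]
ft_force: [-1.1, -0.1, -0.7]
grip_width: 0.136
```

Request:
drive_tool:
  increments: "0 1 0 0 255;0 0 0 0 255"

```text
time: 28.85
position: [0.4668, 0.0395, 0.0937]
tool_rot: [-1.263, 1.123, -1.123]
ft_force: [-0.4, -0.1, 0.2]
grip_width: 0.132
```

Request:
drive_tool:
  increments: "0 0.8 0 0 255;0 0 0 0 255"

```text
time: 29.1
position: [0.4671, 0.0396, 0.093]
tool_rot: [-1.262, 1.123, -1.123]
ft_force: [0.0, 0.6, -1.5]
grip_width: 0.139
```

Request:
drive_tool:
  increments: "0 0.7 0 0 255;0 0 0 0 255;0 0 0 0 255"

```text
time: 29.48
position: [0.4672, 0.0396, 0.0924]
tool_rot: [-1.262, 1.123, -1.123]
ft_force: [0.3, -0.7, -0.3]
grip_width: 0.132
```

Run:
```python
from h import *
togo([.466,.039,.096],6.7)
d=get_image("side");v,u=210,270
f=lambda im:cv2.resize(im[v-30:v+30,u-30:u+30],(600,600),interpolation=cv2.INTER_CUBIC)
cv2.imwrite("pics/p3.png",f(d["img"][:,:,::-1]))
F=[]
for i in range(4):
    get_image("top");F.append(ctrl.get_state()["ft_force"])
print(np.mean(F,0))
```

```text
pos [0.4672 0.0396 0.0924] heading 6.68 F [ 0.31 -0.73 -0.27] turn -0.02 shift mm [ 0.4 -3.6 -1.3] w 0.13190705982916828 t 29.475
[ 0.01779893  0.02781805 -0.70727532]
```

View pics/p3.png

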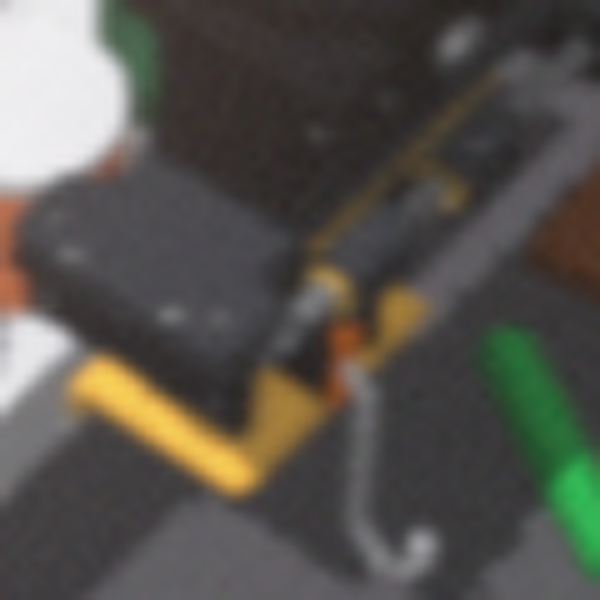

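Grip is close to the tongue; mean Fz is −0.7, so the hook's weight is still on the gripper. A bit lower.

Request:
drive_tool:
  increments: "0 0.8 0 0 255;0 0 0 0 255;0 0 0 0 255"

```text
time: 30.1
position: [0.4673, 0.0396, 0.0917]
tool_rot: [-1.262, 1.123, -1.123]
ft_force: [0.5, -0.5, -1.3]
grip_width: 0.134
```

Run:
```python
from h import *
F=[]
for i in range(4):
    get_image("top");F.append(ctrl.get_state()["ft_force"])
print(np.mean(F,0),ctrl.get_state()["position"])
```

```text
[-0.20099538 -0.18036565 -0.45315539] [0.46724474 0.03957399 0.09164374]
```

Request:
drive_tool:
  increments: "0 0.8 0 0 255;0 0 0 0 255;0 0 0 0 255"

```text
time: 30.68
position: [0.4673, 0.0396, 0.0909]
tool_rot: [-1.262, 1.123, -1.123]
ft_force: [-0.2, -0.5, -0.8]
grip_width: 0.14
```

Run:
```python
from h import *
F=[]
for i in range(6):
    get_image("top");F.append(ctrl.get_state()["ft_force"])
print(np.mean(F,0),ctrl.get_state()["position"])
```

```text
[-0.10080496 -0.07935318  0.27188412] [0.46726392 0.03954843 0.09086609]
```

Mean Fz has gone from −0.7 to +0.3 N, so the grip is lightly seated on the tongue. Releasing slowly, then up.

Request:
drive_tool:
  increments: "0 0 0 0 210;0 0 0 0 200;0 0 0 0 190;0 0 0 0 180;0 0 0 0 160;0 0 0 0 140;0 0 0 0 140;0 0 0 0 140"

```text
time: 31.98
position: [0.4672, 0.0396, 0.0908]
tool_rot: [-1.262, 1.123, -1.123]
ft_force: [0.6, -0.2, -0.2]
grip_width: 0.445
```

Run:
```python
from h import *
togo([.466,.039,.096],6.7)
d=get_image("side");v,u=210,270
f=lambda im:cv2.resize(im[v-30:v+30,u-30:u+30],(600,600),interpolation=cv2.INTER_CUBIC)
cv2.imwrite("pics/p4.png",f(d["img"][:,:,::-1]))
```

```text
pos [0.4672 0.0396 0.0908] heading 6.68 F [ 0.56 -0.23 -0.17] turn -0.02 shift mm [ 0.4 -5.2 -1.3] w 0.4454734697255584 t 31.975
```

View pics/p4.png

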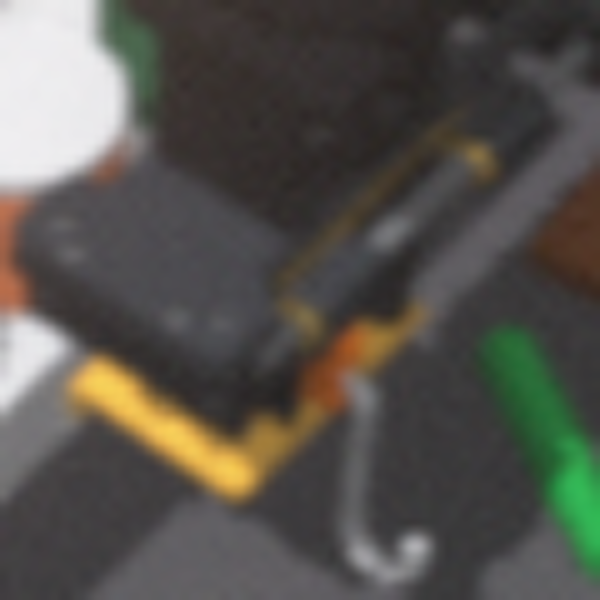

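Hook is free and seated, fingers open about 39 mm around it. Retreating straight up slowly, then away.

Request:
drive_tool:
  increments: "0 -4 0 0 140;0 -8 0 0 140;0 -12 0 0 140;0 -15 0 0 140;0 -20 0 0 140;0 -25 0 0 140;0 -30 0 0 140;0 -30 0 0 140;25 0 0 0 140;30 0 0 0 140;30 0 0 0 140;30 0 0 0 140;30 0 0 0 140;20 0 0 0 140;0 0 0 0 140"

```text
time: 33.9
position: [0.4864, -0.1255, 0.2351]
tool_rot: [-1.261, 1.125, -1.125]
ft_force: [0.0, 1.2, 1.5]
grip_width: 0.449
```

Run:
```python
from h import *
D=cams();c=[]
for n,X in(("side",(.486,.042,.1)),("top",(.486,.042,.1))):
    d=D[n];u,v=proj(d,X).astype(int)
    c.append(cv2.resize(d["img"][v-40:v+40,u-40:u+40,::-1],(400,400),interpolation=cv2.INTER_NEAREST));print(u,v)
cv2.imwrite("pics/e.png",np.hstack(c))
cv2.imwrite("pics/e2.png",cv2.resize(D["top"]["img"][:,:,::-1],(800,600)))
# tongue front corners / hole displacement by tray motion: shadow edge etc
print(ctrl.get_state()["time"])
```

```text
265 217
251 220
34.0
```

View pics/e.png

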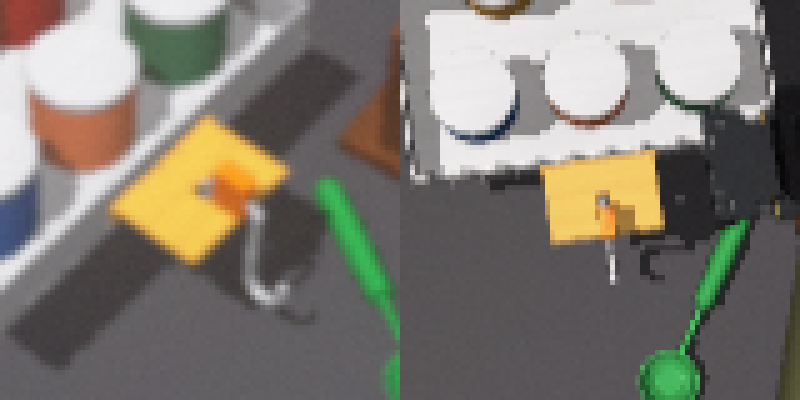

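View pics/e2.png

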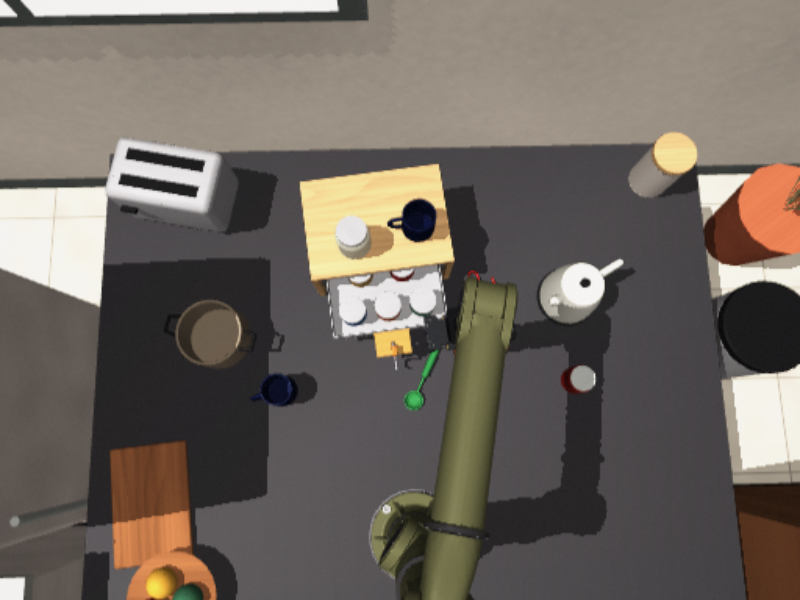

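The side crop shows the hook resting upright on the tongue, grip at (235,185), pin entering the hole at (205,187), and crook hanging at (265,295). The tray is far out, and the other things haven't moved. Last check is the tray travel.

Run:
```python
from h import *
def box(im,d,x0,y0,x1,y1):
    hsv=cv2.cvtColor(im,cv2.COLOR_BGR2HSV);m=cv2.inRange(hsv,(18,110,120),(32,255,255));o=np.zeros_like(m);o[y0:y1,x0:x1]=m[y0:y1,x0:x1]
    c=max(cv2.findContours(o,cv2.RETR_EXTERNAL,cv2.CHAIN_APPROX_NONE)[0],key=cv2.contourArea)
    b=cv2.boxPoints(cv2.minAreaRect(c));b=b[np.argsort(b[:,0])][:2];b=b[np.argsort(b[:,1])]
    return np.array([plane(d,p,.113) for p in b])
d=get_image("top");o=cv2.resize(cv2.imread("pics/top0.png"),(512,384),interpolation=cv2.INTER_AREA)
a=box(o,d,230,179,265,206);b=box(np.ascontiguousarray(d["img"][:,:,::-1]),d,230,206,270,235)
e=np.array([np.cos(np.radians(6.7)),np.sin(np.radians(6.7)),0])
print(a.round(3),b.round(3),((a-b)@e).round(4),ctrl.get_state()["time"])
F=plane(d,(0,0),.19)
```

```text
[[0.632 0.105 0.113]
 [0.569 0.097 0.113]] [[0.515 0.091 0.113]
 [0.453 0.084 0.113]] [0.1176 0.1166] 34.05
```

```bash
python3 -c "
from bench import workorder
print(workorder.close_job())"
```

```text
the job is handed in; nothing more can be done
None
```

The S-hook is off its stand and hanging through the hole in the brass tongue, and the tray is drawn out to its stop. I handed the job in at about 34 s; no verdict is reported.

**What I did:** I found the hole by camera, so the pin went in without touching the tongue. I pulled the tray with the hook at about 2–3 N until it stopped moving and the force rose to about 7 N. Then I eased off, set the grip down lightly on the tongue, let go and moved the arm clear.

**Last checks:**
- **Hook:** both views show it hanging through the hole with the gripper clear.
- **Tray:** the tongue moved about 117 mm (±2 mm), which fits a start 2–3 mm out and the stop I felt. My only direct evidence of the full 120 mm is that felt stop.
- **Other things:** nothing else appears to have moved.

**What disagreed:** the real fingertips end about 28–35 mm above the reported tool point. My first grasp therefore closed on nothing above the hook without disturbing it. I measured the offset in the side view and went lower.

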